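# Filler plate into the vacuum packer, lid held down for the pump

### The arm

A 7-joint arm with a two-finger parallel gripper is mounted at the origin on a cart in front of the work surface, level with it; the furniture and walls round the work are solid. World frame = base frame: x ahead of the robot, y to its left, z up, the work surface at z = 0. Lengths are in mm, angles in rad, forces in N, time in s.
With the tool pointing down it reaches from about 425 to 950 mm from the base axis. Payload 16.7 kg.
Tool frame: the origin (TCP) lies midway between the tips of the shut fingers; the grasp point (between the pads) lies 19 mm behind it (arm.grasp_offset is the distance from the TCP to the grasp point, in mm); z points along the fingers, y is the line along which they close (so a half turn about z gives the same grasp; the last joint's range is limited). The gripper opens to 94 mm and grips with 3 to 60 N. Pads are 16 mm wide; open, the fingers measure 119 mm over their backs; the gripper's body (75 mm by 177 mm) begins 78 mm behind the grasp point.
Start: joints at [-1.385, 0.426, 0.074, 1.606, -0.034, 1.111, -0.067], TCP at [222.432, 637.259, 205.467] pointing down, gripper open.
Joint ranges: [-2.85, 2.85], [-0.5, 2.14], [-1.23, 1.37], [0.21, 2.46], [-1.02, 4.16], [0.16, 2.05], [-2.73, 2.73]. Speed limits (rad/s): [1.89, 1.89, 2.39, 2.39, 3.01, 3.01, 3.01].

### API

Orientations are given as a 3x3 rotation matrix whose columns are the frame's x, y, z axes.
In Python, from rig import arm gives the robot as it stands.
- The arm moves only by the tool play_rows, never from a script. Its argument "moves" is a list of rows, each a list of 4 numbers: the shift along the tool's x, y, z in mm, then the turn about the tool's z in rad. In form: [[dx, dy, dz, spin], ...]. A call has 1 to 10 rows; each row shifts and turns the commanded pose from where the row before left it, along the tool's axes as they then stand; what a row does not reach is not made up. A row lasts 1/10 s, in which the tool goes at most 50 mm and 8.59 degrees, less where a joint would pass 70% of its speed; a pose out of reach is approached as far as the arm can. A call is refused whole if a number of a shift passes 50 or a number of a turn 0.15, either way. A call with a gripper value outside its range is refused whole. "hand" is the opening in per cent of the stroke, from 0 (shut) to 100 (fully open), set as the call begins (left out, the last holds). The fingers move at their own pace and stop on an object; "newtons" is the grip in N (left out, the last holds). Time passes only in rows, so rows that do not move let the fingers close. It gives the time, the measured TCP pose, the force, the opening and the grip force at its end, in the units of the state.
- arm.read_state(): the state, without advancing time (a new reading comes with each control period).
- arm.snapshot(name): name is "scene" or "top"; returns the picture (400x640x3 uint8, red, green, blue); there is no depth.
- arm.camera_params(name): a dict with "fx", "fy", "cx", "cy" (pixels), "k1" (the pictures are not rectified: a ray, as slopes to the right and down, at radius r is drawn at 1 + k1 r^2 times it, then the intrinsics apply), "rvec" (rotation vector, rad) and "tvec" (3), from world to camera coordinates, as OpenCV has them. Camera axes: x right, y down, z forward; pixel columns grow to the right and rows downward; lengths in mm; the calibration is good to about 2 mm. A picture is of the moment at which its call begins. camera_params takes no time and is no camera call.
- arm.sign_off(): hands the job in; it is judged then, once.
Trained networks look in the newest picture that a camera, given by its name, has taken for a name from the list of things; names that differ only in an ending like _2 or _b are one class to them, and where a whole thing is asked for, a point or a joint stands for the part that bears it (a point fixed in the world has none). Each returns a list of dicts, best first, with "p" (0 to 1); they miss things now and then, are a little off and sometimes report something else, mostly with a low value. They report only what shows in the picture. A call takes as long as a camera call.
- arm.recognise(camera, thing): "rect" ([left, top, right, bottom] in pixels, round what is visible of it).
- arm.tip_of(camera, thing): "point" ([column, row] in pixels: a listed point, or the origin of a listed thing).
The state is a dict: "time_s": time; "joints": joint angles; "qd": joint speeds; "tau": joint torques, N m; "tcp_pos": TCP position; "tool_rot": TCP orientation; "ft_force": force on the tool from outside, world axes, zero at the start; "ft_torque": the same for the moment, N m; "grip_width": opening from 0.0 (shut) to 1.0 (fully open); "finger_force": force on a finger pad.
Only numpy, scipy, OpenCV 4.12 (cv2) and the standard library are available. Lean on these libraries where they do the work, as an engineer would, in place of code of your own. Each camera call takes 0.05 s, during which the arm holds its last target. There are 200 camera calls.

### The job

Get the vacuum packer going for its warm-up run: take just the top filler plate off the stack, leaving the others stacked where they are, and lay it flat on the chamber floor behind the sealing bar without dropping it. Then bring the sprung lid down by its black handle bar without slamming it, and keep it pressed fully shut on the seal, because it springs open until the pump has drawn: finish while still holding it down. Do not disturb the yoghurt pot, the pepper shaker or the green cup.

Things in the scene. Friction and masses are not known exactly. Their poses are not given: they have to be found in the camera images.
- packer: steel chamber vacuum packer, fixed. Origin on the bench under the plate's place in the chamber; x to its back (hinges), y to the left of a person at its sloping front panel. Turned so that its front faces the robot's right and its hinges the left, for the lid to clear the wall shelf. Housing x -153 to +108, y +-115 mm; 84 mm high behind x -98 mm, sloping to 34 mm in front
- chamber_floor (a point): centre of the plate's place on the chamber floor, 44 mm above the bench, axes as the packer's. The open-topped recess there measures 132 mm in x (from the black sealing bar, whose top is 25 mm above the floor, at x -67 mm, to the rear wall at +65 mm) and 160 mm in y; the steel rim with its black rubber seal is 40 mm above this floor. So a plate that lies the right way round (its 150 mm along y) has about 5 mm of play on each side
- lid (a joint): clear acrylic lid, 170 x 206 x 12 mm, hinged along the packer's back. 0 = fully shut on the seal (hard stop), 1.66 rad = fully open and leaning slightly back, as it stands at the start. Hinge springs push it open all the way: about 9 N at the handle bar keeps it shut, about 4 to 6 N half-way; let go, it rises again
- lid_handle (a point): middle of the lid's handle bar: black round bar, 16 mm thick, parallel to the packer's y, free between its two end brackets over 100 mm; it stands 32 mm in front of the lid's edge, leaving 24 mm between bar and lid for a finger. It is 213 mm from the hinge axis: about 0.31 m above the bench when the lid is open, 0.10 m when shut, and it swings on a circle about the hinge; the axes turn with the lid
- lid_hinge (a point): point on the hinge axis, middle of the packer's width, 96 mm above the bench; the axis is the packer's y. With the lid shut the handle bar's middle is 213 mm in front of (-x) and 6 mm above this point
- plate_1: top filler plate of the stack: white polyethylene, 120 mm (its x) x 150 mm (its y) x 14 mm thick, about 0.2 kg, origin at the centre of its underside, z up. A finger notch in the middle of each of its two shorter (120 mm) edges, 52 mm long and 45 mm deep, leaves a bridge 60 mm wide in y, to be gripped across y from above. The same after half a turn
- plate_2: second plate of the stack, like the top one and directly under it; stays where it is
- plate_3: third plate of the stack, the same; stays where it is
- plate_4: lowest plate of the stack, on the bench, the same; stays where it is
- yoghurt_pot: small white and blue yoghurt pot with foil top, 72 mm across, 72 mm high, origin under its centre; a bystander
- pepper_shaker: glass pepper shaker with grey top, 44 mm across, 90 mm high, origin under its centre; a bystander
- green_cup: light green plastic cup, 62 mm across, 98 mm high, origin under its centre; a bystander

How it is judged (in metres and radians):
On the way, in this order (a step that is already met when the one before it is completed fails the run):
1. the top plate alone is lifted off the stack (height (world z) of plate_1 above 0.075 m and contact force between the fingers and plate_1 above 0.5 N and contact force between plate_1 and plate_2 below 0.05 N and distance of each of plate_2, plate_3, plate_4 from where it was at the start of the episode below 0.02 m), for 0.2 s.
2. the plate lies flat on the chamber floor, let go, with the lid still open (x of plate_1 in the frame of chamber_floor between -0.009 and 0.009 m and y of plate_1 in the frame of chamber_floor between -0.009 and 0.009 m and z of plate_1 in the frame of chamber_floor between -0.004 and 0.004 m and angle between plate_1's own z axis and vertical below 0.04 rad and contact force between the fingers and plate_1 below 0.05 N and value of joint lid above 1.2 rad), for 0.2 s.
At the end, for the whole second after the job is handed in: Top plate flat on the chamber floor (9 mm each way, 4 mm in height, 0.04 rad); lid within 0.03 rad of fully shut (6 mm at the bar), the robot still holding it with over 4 N, all through the last second; other plates within 20 mm of where they were (x of plate_1 in the frame of chamber_floor between -0.009 and 0.009 m and y of plate_1 in the frame of chamber_floor between -0.009 and 0.009 m and z of plate_1 in the frame of chamber_floor between -0.004 and 0.004 m and angle between plate_1's own z axis and vertical below 0.04 rad and distance of each of plate_2, plate_3, plate_4 from where it was at the start of the episode below 0.02 m and value of joint lid below 0.03 rad and contact force between any of the fingers, the arm and lid above 4 N and contact force between the fingers and plate_1 below 0.05 N and linear speed of plate_1 below 0.02 m/s); the arm keeps its last pose, push and grip.
It fails at once if the plate was dropped (falling freely at more than 0.7 m/s) (contact force between the fingers and plate_1 below 0.05 N and linear speed of plate_1 above 0.7 m/s).
It fails at once if the lid was slammed (faster than 1.5 rad/s in its last 0.1 rad) (value of joint lid below 0.1 rad and velocity of joint lid below -1.5 rad/s).
It fails at once if the yoghurt pot was disturbed (moved more than 25 mm or tipped) (distance of yoghurt_pot from where it was at the start of the episode above 0.025 m or angle between yoghurt_pot's own z axis and vertical above 0.3 rad).
It fails at once if the pepper shaker was disturbed (moved more than 25 mm or tipped) (distance of pepper_shaker from where it was at the start of the episode above 0.025 m or angle between pepper_shaker's own z axis and vertical above 0.3 rad).
It fails at once if the green cup was disturbed (moved more than 25 mm or tipped) (distance of green_cup from where it was at the start of the episode above 0.025 m or angle between green_cup's own z axis and vertical above 0.3 rad).
It also fails if it takes over 64 s, if anything falls off the work surface, if the arm or the gripper's body presses on something with over 40 N, if the wrist force passes 120 N, or if a joint passes its speed limit or range.

## Working session

There is one attempt and no reset: what is moved stays moved. The work goes in short steps, Python scripts to look and compute and a tool call to move; the robot and the scene stay as the last step left them, time stands still between calls to the robot, and variables do not carry over. Pictures are saved under pics/ and viewed, at most 10 in all, crops included, and the job is handed in when it is done.

Besides the shell and the picture viewer there is one more tool, called as name([rows], argument=value, ...), one row to a line, values as JSON. play_rows: Moves the arm, as the interface text tells. Its arguments: {"type":"object","properties":{"moves":{"type":"array","items":{"type":"array","items":{"type":"number"}}},"hand":{"type":"number"},"newtons":{"type":"number"}},"required":["moves"]}

```bash
mkdir -p pics; ls; cat > h.py <<'E'
import numpy as np, cv2
from rig import arm
def cam(n):
    c=arm.camera_params(n);R=cv2.Rodrigues(np.array(c['rvec'],float))[0];return c,R,np.array(c['tvec'],float).ravel()
def ray(n,px):
    c,R,t=cam(n);d=np.array([(px[0]-c['cx'])/c['fx'],(px[1]-c['cy'])/c['fy']]);u=d.copy()
    for _ in range(30): u=d/(1+c['k1']*(u@u))
    v=R.T@np.array([u[0],u[1],1.]);return -R.T@t,v/np.linalg.norm(v)
def tri(p1,p2,n1='scene',n2='top'):
    o1,d1=ray(n1,p1);o2,d2=ray(n2,p2)
    s=np.linalg.lstsq(np.c_[d1,-d2],o2-o1,rcond=None)[0];a=o1+s[0]*d1;b=o2+s[1]*d2
    return (a+b)/2,np.linalg.norm(a-b)
def atz(n,px,z):
    o,d=ray(n,px);return o+d*(z-o[2])/d[2]
def proj(n,P):
    c,R,t=cam(n);q=R@np.array(P,float)+t;u=q[:2]/q[2];u=u*(1+c['k1']*(u@u));return np.array([u[0]*c['fx']+c['cx'],u[1]*c['fy']+c['cy']])
E
python3 - <<'E'
from h import *
np.set_printoptions(precision=1,suppress=True)
for n in('scene','top'):
    cv2.imwrite(f'pics/{n}0.png',arm.snapshot(n)[:,:,::-1]); c,R,t=cam(n);print(n,c['fx'],c['k1'],-R.T@t)
T={}
for th in['chamber_floor','lid_handle','lid_hinge','plate_1','packer','yoghurt_pot','pepper_shaker','green_cup']:
    for n in('scene','top'):
        r=arm.tip_of(n,th)[:3];T[n,th]=r;print(th,n,[(np.round(x['point'],1),round(x['p'],2)) for x in r])
    if T['scene',th] and T['top',th]: print('  tri',tri(T['scene',th][0]['point'],T['top',th][0]['point']))
s=arm.read_state();print(s['time_s'],s['tcp_pos'],np.array(s['tool_rot']),s['grip_width'])
E
```

```text
pics
scene 406.4901698539858 -0.010652623959111958 [-344.5 -835.6  647. ]
top 491.0516668759083 -0.00981238715991419 [ 289.8  -28.5 1525.8]
chamber_floor scene []
chamber_floor top [(array([230.2, 221.7]), 0.69)]
lid_handle scene [(array([232. , 125.1]), 0.75)]
lid_handle top [(array([172.2, 198. ]), 0.77)]
  tri (array([531.8, 340.5, 305. ]), np.float64(0.018806696562482777))
lid_hinge scene [(array([239.9, 180.9]), 0.91), (array([254.8, 202.3]), 0.42)]
lid_hinge top []
plate_1 scene [(array([327. , 243.8]), 0.84), (array([323.1, 250.9]), 0.65), (array([318. , 247.6]), 0.61)]
plate_1 top [(array([357.5, 239.4]), 0.85), (array([353.4, 240.4]), 0.49)]
  tri (array([ 469.8, -154.9,   35. ]), np.float64(6.737009505531928))
packer scene [(array([254.6, 213.5]), 0.84)]
packer top [(array([231.2, 222.3]), 0.74), (array([355.1, 240. ]), 0.59)]
  tri (array([522.1, 240.9,  -9.5]), np.float64(7.0446801273915085))
yoghurt_pot scene [(array([322.7, 251. ]), 0.74)]
yoghurt_pot top [(array([356.2, 163.2]), 0.66)]
  tri (array([661.6, -95.8, -67.7]), np.float64(185.82442505886038))
pepper_shaker scene [(array([376. , 291.7]), 0.57)]
pepper_shaker top [(array([420.8, 253.4]), 0.64), (array([311.5, 162.7]), 0.27)]
  tri (array([ 435.3, -358.6,  -20.5]), np.float64(5.501760720872942))
green_cup scene [(array([334.3, 212.9]), 0.82)]
green_cup top [(array([313. , 164.2]), 0.85)]
  tri (array([703.9,  -6.5,   8.7]), np.float64(14.74027516234684))
0.9 [222.5 637.2 205.5] [[-0.9  0.3 -0. ]
 [ 0.3  0.9 -0. ]
 [ 0.  -0.  -1. ]] 0.9978409812569216
```

View pics/scene0.png

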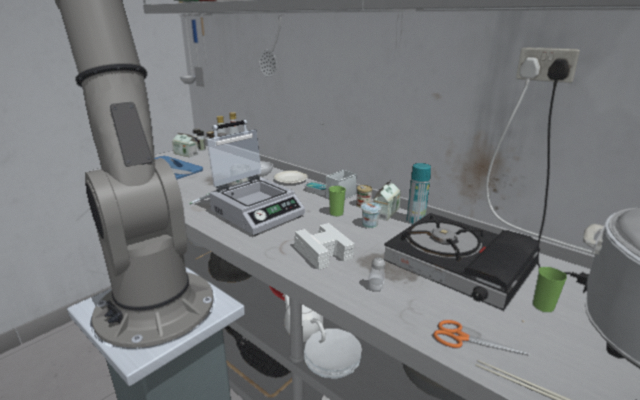

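View pics/top0.png

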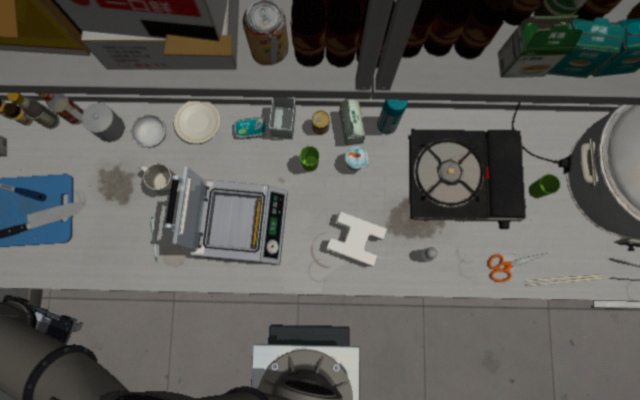

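Scene: lid stands open at (235,150), packer at (255,205), stack at (325,243), shaker (376,275), pot (370,213), cup (337,200). Top: packer around (240,222), plate H around (357,239). I'll zoom in on both of them.

```bash
python3 - <<'E'
import cv2,numpy as np
t=cv2.imread('pics/top0.png');s=cv2.imread('pics/scene0.png')
a=cv2.resize(t[160:280,150:400],None,fx=3.2,fy=3.2,interpolation=cv2.INTER_CUBIC)
cv2.imwrite('pics/z1.png',a)
b=cv2.resize(s[110:280,190:390],None,fx=3.5,fy=3.5,interpolation=cv2.INTER_CUBIC);cv2.imwrite('pics/z2.png',b)
E
```

```text
(no output)
```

View pics/z1.png

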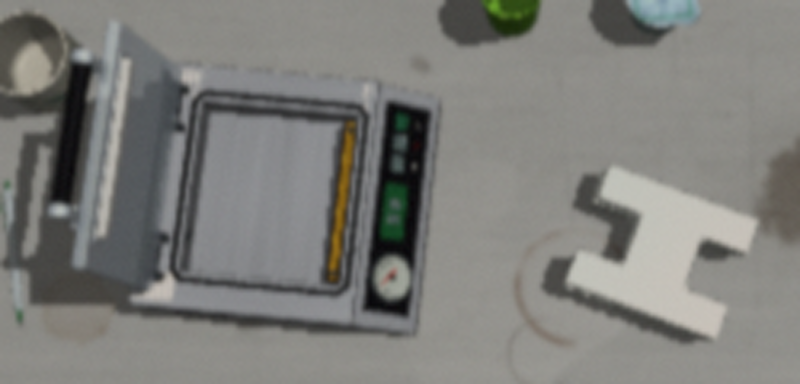

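View pics/z2.png

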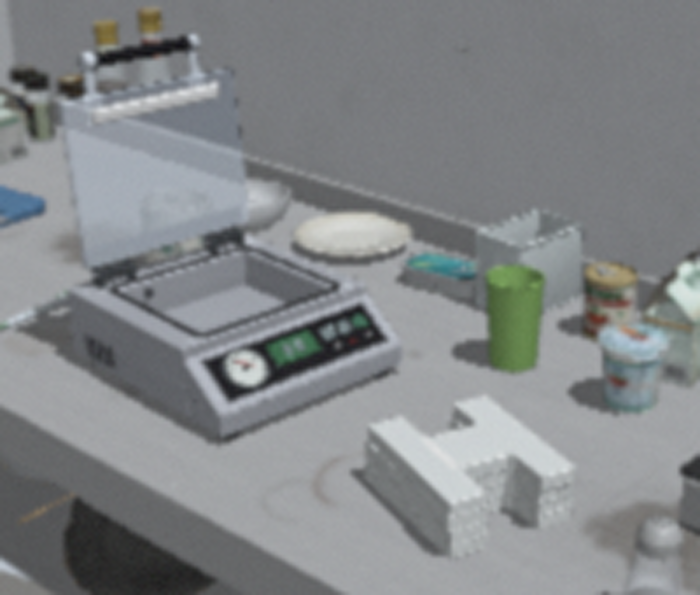

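```bash
cat > fit.py <<'E'
from h import *
from scipy.optimize import minimize
np.set_printoptions(precision=2,suppress=True)
I={n:cv2.imread(f'pics/{n}0.png') for n in('scene','top')}
def rz(a): return np.array([[np.cos(a),-np.sin(a),0],[np.sin(a),np.cos(a),0],[0,0,1]])
# plate: mask fit in top view by rendering H
Hp=np.array([[-60,-75],[-26,-75],[-26,-30],[26,-30],[26,-75],[60,-75],[60,75],[26,75],[26,30],[-26,30],[-26,75],[-60,75]],float)
def edgecost(p,segs,cams,G):
    R=rz(p[2]);c=0
    for n in cams:
        for a,b in segs:
            for s in np.linspace(.05,.95,25):
                P=R@(np.array(a)*(1-s)+np.array(b)*s)+[p[0],p[1],0]
                u=proj(n,P); c-=cv2.getRectSubPix(G[n],(1,1),(float(u[0]),float(u[1])))[0,0]
    return c/len(segs)
def grad(sig):
    G={}
    for n in I:
        g=cv2.GaussianBlur(cv2.cvtColor(I[n],cv2.COLOR_BGR2GRAY).astype(np.float32),(0,0),sig)
        G[n]=np.minimum(np.hypot(cv2.Sobel(g,5,1,0),cv2.Sobel(g,5,0,1)),150).astype(np.float32)
    return G
E1,E2=grad(2.),grad(.8)
def fit(p,segs,cams):
    for G in(E1,E2):
        r=minimize(edgecost,p,args=(segs,cams,G),method='Nelder-Mead',options=dict(initial_simplex=np.array(p)+np.array([[0,0,0],[6,0,0],[0,6,0],[0,0,.06]]),xatol=.02,fatol=.01));p=r.x
    return p,r.fun
L=lambda P,z:[((*P[i],z),(*P[(i+1)%len(P)],z)) for i in range(len(P))]
PS=L(Hp,56)
g=cv2.cvtColor(I['top'],cv2.COLOR_BGR2GRAY);m=np.zeros_like(g);m[205:270,320:392]=(g[205:270,320:392]>165)
c=max(cv2.findContours(m,0,1)[0],key=cv2.contourArea)
r=cv2.minAreaRect(np.array([atz('top',q[0].astype(float),56)[:2] for q in c],np.float32));print('rect',r)
p0=[*r[0],np.radians(-20+90)]
ctr=atz('top',(230.2,221.7),44);print('floor pt',ctr)
BS=[((-98,-115,84),(-98,115,84)),((-153,-115,34),(-153,115,34)),((-98,115,84),(80,115,84)),((-98,-115,84),(60,-115,84)),((-153,-115,34),(-98,-115,84)),((-153,115,34),(-98,115,84)),((65,-80,84),(65,80,84)),((-60,80,84),(65,80,84)),((-60,-80,84),(65,-80,84))]
if __name__=='__main__':
    for t in(70,-70+0,65,75,):print(t,edgecost([*r[0],np.radians(t)],PS,['top'],E1))
    for cams in(['top'],['scene'],['top','scene']):
        print(cams,'plate',fit(p0,PS,cams),'packer',fit([*ctr[:2],np.radians(83.5)],BS,cams))
    P,B=fit(p0,PS,['top','scene'])[0],fit([*ctr[:2],np.radians(83.5)],BS,['top','scene'])[0]
    out=[]
    for n,(x0,y0,x1,y1),f in(('top',(180,160,400,280),3.6),('scene',(190,150,370,280),3.6)):
        im=cv2.resize(I[n][y0:y1,x0:x1],None,fx=f,fy=f,interpolation=cv2.INTER_CUBIC)
        for p,S in((P,PS),(B,BS)):
            for a,b in S:
                q=[tuple(np.int32(((proj(n,rz(p[2])@np.array(v,float)+[p[0],p[1],0])-[x0,y0]+.5)*f))) for v in(a,b)]
                cv2.line(im,tuple(map(int,q[0])),tuple(map(int,q[1])),(0,0,255),1)
        cv2.imwrite(f'pics/ov_{n}.png',im)
    a,b=cv2.imread('pics/ov_top.png'),cv2.imread('pics/ov_scene.png')
    w=max(a.shape[1],b.shape[1]);pad=lambda i:cv2.copyMakeBorder(i,0,0,0,w-i.shape[1],0)
    o=np.vstack([pad(a),pad(b)]);cv2.imwrite('pics/ov.png',cv2.resize(o,None,fx=.66,fy=.66,interpolation=cv2.INTER_AREA))
E
python3 fit.py
```

```text
rect ((469.8816833496094, -148.4661102294922), (147.66941833496094, 117.85910034179688), 70.17829895019531)
floor pt [513.18 236.73  44.  ]
70 -1016.12286
-70 -1238.3807
65 -975.761
75 -1000.33527Traceback (most recent call last):
  File "fit.py", line 38, in <module>
    print(cams,'plate',fit(p0,PS,cams),'packer',fit([*ctr[:2],np.radians(83.5)],BS,cams))
                       ~~~^^^^^^^^^^^^
  File "fit.py", line 25, in fit
    r=minimize(edgecost,p,args=(segs,cams,G),method='Nelder-Mead',options=dict(initial_simplex=np.array(p)+np.array([[0,0,0],[6,0,0],[0,6,0],[0,0,.06]]),xatol=.02,fatol=.01));p=r.x
    res = _minimize_neldermead(fun, x0, args, callback, bounds=bounds,
                               **options)
    fxe = func(xe)
    fx = function(np.copy(x), *(wrapper_args + args))
  File "fit.py", line 14, in edgecost
    u=proj(n,P); c-=cv2.getRectSubPix(G[n],(1,1),(float(u[0]),float(u[1])))[0,0]
  File "h.py", line 16, in proj
    c,R,t=cam(n);q=R@np.array(P,float)+t;u=q[:2]/q[2];u=u*(1+c['k1']*(u@u));return np.array([u[0]*c['fx']+c['cx'],u[1]*c['fy']+c['cy']])
          ~~~^^^
  File "h.py", line 4, in cam
    c=arm.camera_params(n);R=cv2.Rodrigues(np.array(c['rvec'],float))[0];return c,R,np.array(c['tvec'],float).ravel()
ValueError: time passes only in moves, steps and waits
```

```bash
sed -i 's/^def cam/import functools\n@functools.cache\ndef cam/' h.py; sed -i 's/-20+90/-20/' fit.py; python3 fit.py
```

```text
rect ((469.8816833496094, -148.4661102294922), (147.66941833496094, 117.85910034179688), 70.17829895019531)
floor pt [513.18 236.73  44.  ]
70 -1016.12286
-70 -1238.3807
65 -975.761
75 -1000.33527
['top'] plate (array([ 468.55, -147.37,   -0.34]), np.float64(-3414.2890625)) packer (array([512.09, 239.52,   1.44]), np.float64(-2273.126708984375))
['scene'] plate (array([ 469.12, -146.94,   -0.36]), np.float64(-2922.67578125)) packer (array([509.58, 254.  ,   1.58]), np.float64(-2594.392578125))
['top', 'scene'] plate (array([ 468.89, -147.27,   -0.35]), np.float64(-6320.43603515625)) packer (array([504.06, 238.92,   1.54]), np.float64(-4808.8720703125))
```

View pics/ov.png

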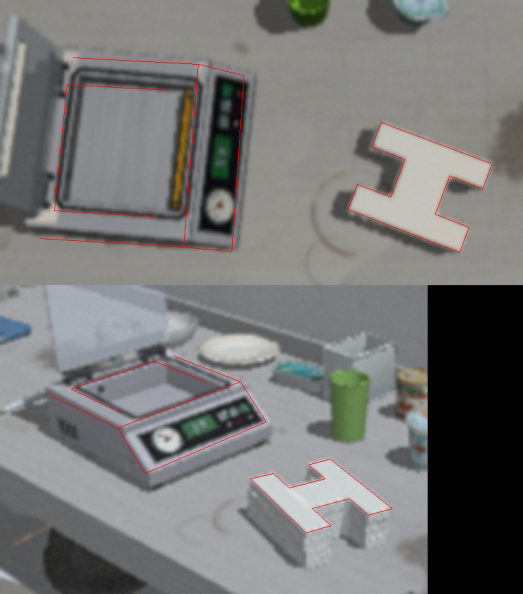

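```bash
cat > man.py <<'E'
from fit import *
f=lambda u,v:((u+.5)/3.2-.5+150,(v+.5)/3.2-.5+160)
for nm,(u,v),z in[('breakTop',(379,84),84),('breakBot',(356,328),84),('frontTop',(441,96),34),('frontBot',(415,333),34),('floorbackTop',(208,109),44),('floorbackBot',(184,278),44),('barTop',(345,120),69),('barBot',(328,283),69)]:
    print(nm,atz('top',f(u,v),z)[:2])
best=[]
for cams in(['top'],['scene'],['top','scene']):
    rs=[]
    for dx in(-6,0,6):
        for dy in(-8,0,8):
            for a in(82,86): rs.append((lambda q:(q[1],q[0]))(fit([513+dx,240+dy,np.radians(a)],BS[:7],cams)))
    rs.sort(key=lambda q:q[0]);print(cams,[(round(float(c)),p) for c,p in rs[:4]])
E
python3 man.py
```

```text
rect ((469.8816833496094, -148.4661102294922), (147.66941833496094, 117.85910034179688), 70.17829895019531)
floor pt [513.18 236.73  44.  ]
breakTop [618.2  121.22]
breakBot [389.48 133.59]
frontTop [618.78  65.7 ]
frontBot [389.31  83.33]
floorbackTop [599.47 289.31]
floorbackBot [436.06 302.38]
barTop [586.08 153.63]
barBot [431.53 162.92]
['top'] [(-2458, array([506.48, 238.96,   1.5 ])), (-2458, array([506.49, 238.96,   1.5 ])), (-2270, array([513.42, 239.69,   1.44])), (-2270, array([513.4 , 239.69,   1.44]))]
['scene'] [(-2798, array([514.99, 254.13,   1.53])), (-2798, array([514.99, 254.13,   1.53])), (-2798, array([514.99, 254.13,   1.53])), (-2798, array([514.99, 254.13,   1.53]))]
['top', 'scene'] [(-4826, array([516.04, 253.05,   1.52])), (-4826, array([516.04, 253.08,   1.52])), (-4826, array([515.94, 253.2 ,   1.52])), (-4560, array([505.35, 239.2 ,   1.53]))]
```

```bash
cat > ov.py <<'E'
from fit import *
import sys
p=[float(v) for v in sys.argv[1:4]];name=sys.argv[4]
src={n:I[n] for n in I}
S=[(BS[:6],(0,0,255)),(L([(-67,-80),(65,-80),(65,80),(-67,80)],44),(0,255,0)),(L([(-67,-80),(65,-80),(65,80),(-67,80)],84),(255,0,0)),([((-67,-80,69),(-67,80,69))],(255,0,255))]
out=[]
for n,(x0,y0,x1,y1),f in(('top',(190,175,295,270),5),('scene',(205,175,310,235),5)):
    im=cv2.resize(src[n][y0:y1,x0:x1],None,fx=f,fy=f,interpolation=cv2.INTER_CUBIC)
    for s,c in S:
        for a,b in s:
            q=[tuple(int(t) for t in (proj(n,rz(p[2])@np.array(v,float)+[p[0],p[1],0])-[x0,y0]+.5)*f) for v in(a,b)]
            cv2.line(im,*q,c,1)
    out.append(im)
o=np.vstack(out);cv2.imwrite(f'pics/{name}.png',o[:, :800]);print(o.shape)
E
sed -i "s/f in(('top',(190,175,295,270),5),('scene',(205,175,310,235),5))/f in(('top',(190,175,295,270),3.8),('scene',(205,175,310,235),3.8))/" ov.py
python3 ov.py 513 230 1.494 ov2
```

```text
rect ((469.8816833496094, -148.4661102294922), (147.66941833496094, 117.85910034179688), 70.17829895019531)
floor pt [513.18 236.73  44.  ]
(589, 399, 3)
```

View pics/ov2.png

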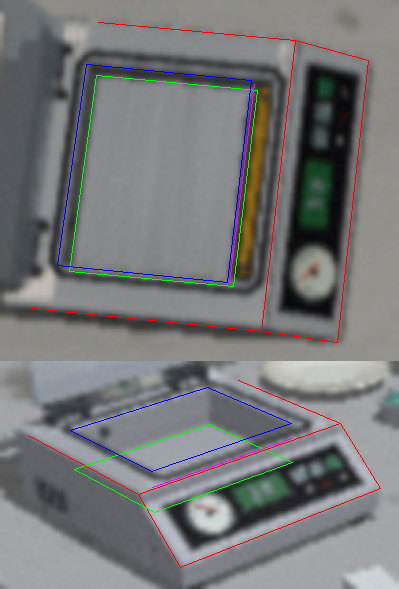

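The overlay fits: housing, recess floor and bar lines match the top view, and the scene view agrees within a pixel. That puts the packer at about (513,230) with yaw 1.494, and the plate at (469,-147) with yaw -0.347. The arm starts on the far side of the lid, so I'll rise first.

```bash
cat > go.py <<'E'
import sys,numpy as np
from rig import arm
s=arm.read_state();R=np.array(s['tool_rot']);p=np.array(s['tcp_pos'])
np.set_printoptions(precision=3,suppress=True)
print('t',s['time_s'],'tcp',p,'yang',np.degrees(np.arctan2(R[1,1],R[0,1])),'zax',R[:,2],'grip',s['grip_width'],s['finger_force'],'F',np.array(s['ft_force']),'q',np.array(s['joints']))
for a in sys.argv[1:]:
    x,y,z,ang=map(float,a.split(','))
    d=R.T@(np.array([x,y,z])-p);w=(np.radians(ang)-np.arctan2(R[1,1],R[0,1])+np.pi)%(2*np.pi)-np.pi
    print(a,'delta tool',d,'spin about tool z',-w)
E
python3 go.py 400,500,450,70 469.2,-147.3,250,70.1
```

```text
t 0.9 tcp [222.453 637.25  205.489] yang 70.75774393657403 zax [-0. -0. -1.] grip 0.9978409812569216 0.0 F [0.212 0.505 0.217] q [-1.384  0.426  0.074  1.606 -0.034  1.111 -0.067]
400,500,450,70 delta tool [-212.86   -71.072 -244.511] spin about tool z 0.013225126580239888
469.2,-147.3,250,70.1 delta tool [-491.521 -659.402  -44.504] spin about tool z 0.011479797328245667
```

play_rows([
  [0,0,-25,0],
  [0,0,-40,0],
  [0,0,-40,0],
  [0,0,-40,0],
  [0,0,-40,0],
  [0,0,-40,0],
  [0,0,-20,0],
  [0,0,0,0],
], hand=100)

```text
time_s: 1.7
tcp_pos: [222.7, 637.9, 453.9]
tool_rot: [[-0.944, 0.33, 0.001], [0.33, 0.944, 0.005], [0.0, 0.005, -1.0]]
ft_force: [0.1, 0.6, -0.1]
grip_width: 1.003
finger_force: 0.0
```

```bash
python3 go.py 469.2,-147.3,450,70.1
```

```text
t 1.7 tcp [222.728 637.937 453.95 ] yang 70.75325972595269 zax [ 0.001  0.005 -1.   ] grip 1.0029846155584587 0.0 F [ 0.099  0.559 -0.133] q [-1.398  0.325  0.098  1.23  -0.031  1.584 -0.071]
469.2,-147.3,450,70.1 delta tool [-491.54  -660.114    0.53 ] spin about tool z 0.011401533088550408
```

play_rows([
  [-20,-14,0,0],
  [-30,-21,0,0],
  [-30,-21,0,0],
  [-30,-21,0,0],
  [-30,-21,0,0],
  [-30,-21,0,0],
  [-30,-21,0,0],
  [-30,-21,0,0],
  [-30,-21,0,0],
  [-30,-21,0,0],
])

```text
time_s: 2.7
tcp_pos: [429.9, 348.5, 449.7]
tool_rot: [[-0.944, 0.33, -0.001], [0.33, 0.944, -0.001], [0.0, -0.001, -1.0]]
ft_force: [0.8, 0.5, 0.4]
grip_width: 0.999
finger_force: 0.0
```

```bash
python3 go.py 480,50,454,70.1  469.2,-147.3,450,70.1
```

```text
t 2.7 tcp [429.86  348.483 449.667] yang 70.75778367851368 zax [-0.001 -0.001 -1.   ] grip 0.9985814708188064 0.0 F [0.77  0.529 0.353] q [-1.047  0.095  0.278  1.523 -0.026  1.527  0.466]
480,50,454,70.1 delta tool [-145.706 -265.287   -4.193] spin about tool z 0.011480490955943612
469.2,-147.3,450,70.1 delta tool [-200.533 -455.121   -0.074] spin about tool z 0.011480490955943612
```

play_rows([
  [-12,-26,0,0],
  [-14,-32,0,0],
  [-14,-32,0,0],
  [-14,-32,0,0],
  [-14,-32,0,0],
  [-14,-32,0,0],
  [-14,-32,0,0],
  [-14,-32,0,0],
  [-14,-32,0,0],
  [-14,-32,0,0],
])

```text
time_s: 3.7
tcp_pos: [455.7, 6.6, 449.7]
tool_rot: [[-0.944, 0.329, -0.001], [0.329, 0.944, -0.0], [0.001, -0.0, -1.0]]
ft_force: [1.1, -0.5, 0.1]
grip_width: 1.003
finger_force: 0.0
```

play_rows([
  [-14,-32,30,0.011],
  [-14,-32,35,0],
  [-14,-32,40,0],
  [-14,-32,40,0],
  [-6,-13,40,0],
  [0,0,40,0],
  [0,0,40,0],
  [0,0,35,0],
  [0,0,0,0],
  [0,0,0,0],
])

```text
time_s: 4.7
tcp_pos: [466.2, -141.9, 155.5]
tool_rot: [[-0.94, 0.341, -0.002], [0.341, 0.94, -0.001], [0.001, -0.001, -1.0]]
ft_force: [0.4, 0.4, 1.0]
grip_width: 0.998
finger_force: 0.0
```

```bash
python3 go.py 469.2,-147.3,45,70.1; python3 - <<'E'
from h import *
for n in('top','scene'): cv2.imwrite(f'pics/{n}1.png',arm.snapshot(n)[:,:,::-1])
s=cv2.imread('pics/scene1.png')[130:300,230:430];cv2.imwrite('pics/z3.png',cv2.resize(s,None,fx=3.5,fy=3.5,interpolation=2))
E
```

```text
t 4.7 tcp [ 466.188 -141.883  155.49 ] yang 70.08588003559645 zax [-0.002 -0.001 -1.   ] grip 0.9984089385564734 0.0 F [0.431 0.437 0.963] q [-0.551  0.228  0.826  2.103 -0.213  0.895  1.619]
469.2,-147.3,45,70.1 delta tool [ -4.807  -3.924 110.49 ] spin about tool z -0.0002464398691062186
```

View pics/z3.png

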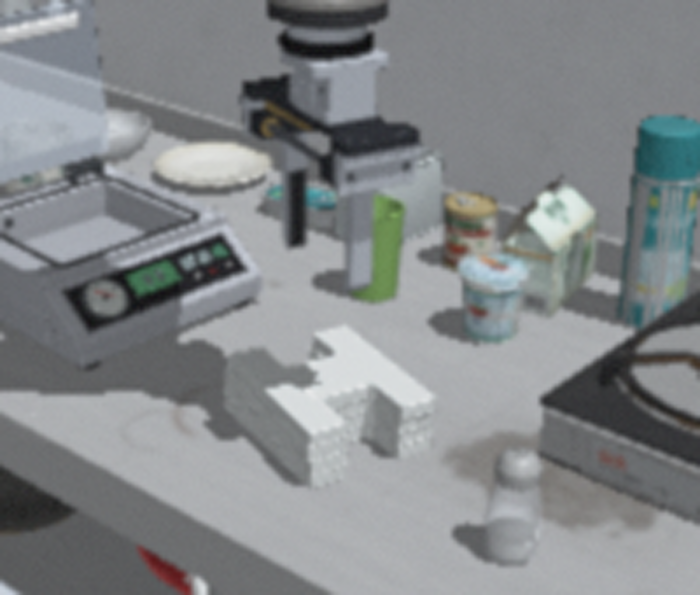

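The gripper hangs above the stack with its fingers in line with the notches, and the bystanders are clear. Next I descend.

play_rows([
  [-4.8,-3.9,20,0],
  [0,0,25,0],
  [0,0,20,0],
  [0,0,15,0],
  [0,0,10,0],
  [0,0,8,0],
  [0,0,5,0],
  [0,0,0,0],
  [0,0,0,0],
])

```text
time_s: 5.7
tcp_pos: [470.1, -146.9, 52.6]
tool_rot: [[-0.94, 0.34, 0.001], [0.34, 0.94, -0.0], [-0.001, 0.0, -1.0]]
ft_force: [0.7, 0.4, 0.9]
grip_width: 1.001
finger_force: 0.0
```

```bash
python3 go.py 469.2,-147.3,45,70.1
```

```text
t 5.7 tcp [ 470.114 -146.898   52.638] yang 70.11981687310329 zax [ 0.001 -0.    -1.   ] grip 1.0005390994131125 0.0 F [0.743 0.422 0.911] q [-0.396  0.419  0.695  2.17  -0.424  0.686  1.815]
469.2,-147.3,45,70.1 delta tool [ 0.727 -0.691  7.638] spin about tool z 0.0003458696831026842
```

play_rows([
  [0,0,4,0],
  [0,0,3,0],
  [0,0,0,0],
  [0,0,0,0],
])

```text
time_s: 6.1
tcp_pos: [469.7, -146.8, 45.1]
tool_rot: [[-0.94, 0.34, -0.0], [0.34, 0.94, -0.0], [0.0, -0.0, -1.0]]
ft_force: [0.6, 0.3, 0.1]
grip_width: 1.0
finger_force: 0.0
```

play_rows([
  [0,0,0,0],
  [0,0,0,0],
  [0,0,0,0],
  [0,0,0,0],
  [0,0,0,0],
  [0,0,0,0],
  [0,0,0,0],
  [0,0,0,0],
], hand=0, newtons=25)

```text
time_s: 6.9
tcp_pos: [469.8, -146.8, 45.2]
tool_rot: [[-0.94, 0.34, 0.0], [0.34, 0.94, 0.0], [-0.0, 0.0, -1.0]]
ft_force: [-1.1, 0.6, 0.8]
grip_width: 0.633
finger_force: 25.0
```

play_rows([
  [0,0,-3,0],
  [0,0,-5,0],
  [0,0,-10,0],
  [0,0,-15,0],
  [0,0,-20,0],
  [0,0,-20,0],
  [0,0,-20,0],
  [0,0,-15,0],
  [0,0,0,0],
  [0,0,0,0],
])

```text
time_s: 7.9
tcp_pos: [469.8, -146.5, 153.2]
tool_rot: [[-0.941, 0.34, 0.001], [0.34, 0.941, 0.0], [-0.0, 0.001, -1.0]]
ft_force: [-0.1, 0.6, -2.0]
grip_width: 0.634
finger_force: 25.0
```

```bash
python3 go.py 513,230,170,-4.4; python3 - <<'E'
from h import *
s=arm.snapshot('scene')[:,:,::-1][130:300,230:430];cv2.imwrite('pics/z4.png',cv2.resize(s,None,fx=3.5,fy=3.5,interpolation=2))
E
```

```text
t 7.9 tcp [ 469.817 -146.515  153.227] yang 70.14915404641907 zax [ 0.001  0.    -1.   ] grip 0.6340578802686649 24.999574720859528 F [-0.125  0.554 -2.031] q [-0.543  0.244  0.834  2.097 -0.232  0.892  1.648]
513,230,170,-4.4 delta tool [ 87.23  368.817 -16.567] spin about tool z 1.3011281926864666
```

View pics/z4.png

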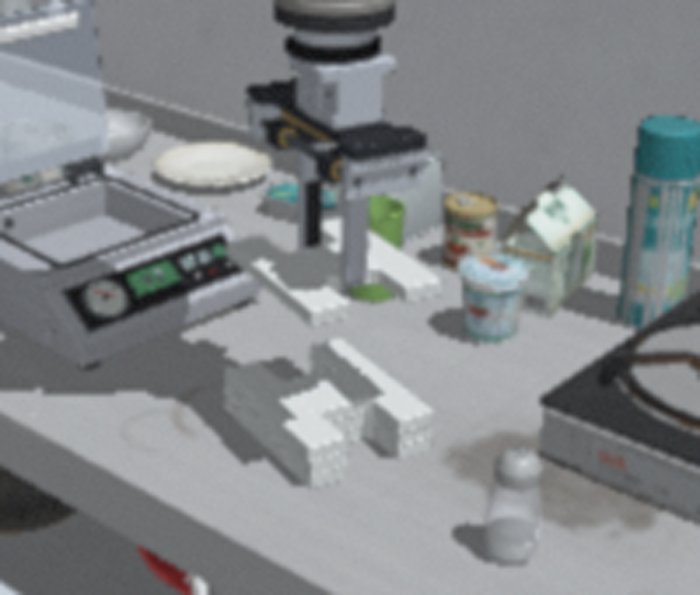

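play_rows([
  [0,0,-2,0.1],
  [0,0,-2,0.14],
  [0,0,-2,0.14],
  [0,0,-2,0.14],
  [0,0,-2,0.14],
  [0,0,-2,0.14],
  [0,0,-2,0.14],
  [0,0,-2,0.14],
  [0,0,0,0.13],
  [0,0,0,0.091],
])

```text
time_s: 8.95
tcp_pos: [469.3, -146.8, 168.5]
tool_rot: [[0.082, 0.997, -0.001], [0.997, -0.082, -0.001], [-0.001, -0.001, -1.0]]
ft_force: [-0.4, 0.6, -2.5]
grip_width: 0.631
finger_force: 25.0
```

```bash
python3 go.py 513,230,170,-4.4
```

```text
t 8.95 tcp [ 469.336 -146.782  168.465] yang -4.725121369792478 zax [-0.001 -0.001 -1.   ] grip 0.6309023727581188 24.997281432151794 F [-0.39   0.626 -2.507] q [-0.795  0.334  1.18   2.09  -0.379  0.956  0.508]
513,230,170,-4.4 delta tool [379.097  12.476  -1.853] spin about tool z -0.005674438371472856
```

play_rows([
  [15,0,0,0],
  [25,1,0,0],
  [30,1,0,0],
  [30,1,0,0],
  [30,1,0,0],
  [30,1,0,0],
  [30,1,0,0],
  [30,1,0,0],
  [30,1,0,0],
  [25,1,0,0],
])

```text
time_s: 9.95
tcp_pos: [499.5, 128.2, 168.3]
tool_rot: [[0.076, 0.997, -0.001], [0.997, -0.076, -0.001], [-0.001, -0.001, -1.0]]
ft_force: [-0.5, -1.2, -2.5]
grip_width: 0.636
finger_force: 25.0
```

```bash
python3 go.py 513,230,170,-4.4
```

```text
t 9.95 tcp [499.532 128.207 168.268] yang -4.369629841047892 zax [-0.001 -0.001 -1.   ] grip 0.6358196081257027 24.999397695064545 F [-0.506 -1.19  -2.543] q [-1.308  0.415  1.185  2.041 -0.462  0.99   0.036]
513,230,170,-4.4 delta tool [102.521   5.672  -1.863] spin about tool z 0.0005300592680681504
```

Go over the chamber and hover at plate underside ≈105 mm, then look.

play_rows([
  [25,1,0,0],
  [25,1,0,0],
  [25,1,0,0],
  [17,1,5,0],
  [8,1,12,0],
  [2,0.5,15,0],
  [0,0,15,0],
  [0,0,10,0],
  [0,0,0,0],
  [0,0,0,0],
])

```text
time_s: 10.95
tcp_pos: [513.5, 227.2, 112.2]
tool_rot: [[0.078, 0.997, -0.0], [0.997, -0.078, -0.0], [-0.0, -0.0, -1.0]]
ft_force: [0.3, 1.1, -2.0]
grip_width: 0.634
finger_force: 25.0
```

```bash
python3 go.py 513,230,100,-4.4; python3 - <<'E'
from h import *
a=arm.snapshot('top')[:,:,::-1][170:275,185:300];b=arm.snapshot('scene')[:,:,::-1][150:245,200:315]
f=lambda i:cv2.resize(i,None,fx=4.2 if 0 else 3,fy=3,interpolation=2)
a,b=[cv2.resize(i,None,fx=3,fy=3,interpolation=2) for i in(a,b)]
cv2.imwrite('pics/z5.png',np.vstack([a,b]))
E
```

```text
t 10.95 tcp [513.467 227.174 112.205] yang -4.486174274852689 zax [-0. -0. -1.] grip 0.6341674407897196 24.999512135982513 F [ 0.261  1.124 -1.998] q [-1.304  0.565  1.043  1.99  -0.61   0.939 -0.025]
513,230,100,-4.4 delta tool [ 2.784 -0.686 12.204] spin about tool z -0.0015040248266977585
```

View pics/z5.png

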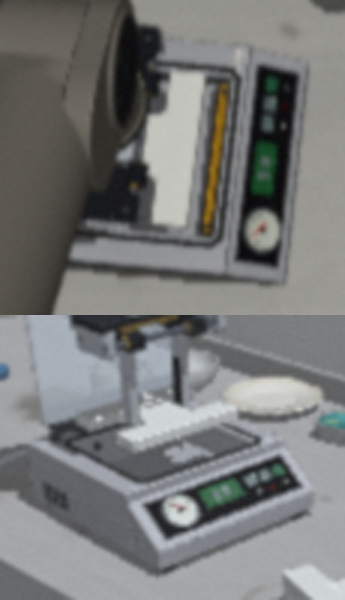

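```bash
cat > chk.py <<'E'
from fit import *
T=np.array(arm.read_state()['tcp_pos']);zt=T[2]+11
for n in I: I[n]=arm.snapshot(n)[:,:,::-1].copy()
import fit as F
E1,E2=grad(2.),grad(.8);F.E1,F.E2=E1,E2
S=[((-60,-75,zt),(-60,75,zt)),((-60,-75,zt),(-28,-75,zt)),((-60,75,zt),(-28,75,zt))]
print('tcp',T)
for a in(['top'],['scene'],['top','scene']): print('plate',a,fit([T[0],T[1],1.493],S,a))
# packer in scene+top now: housing front lines + bar
for a in(['top'],['scene'],['top','scene']): print('packer',a,fit([513,230,1.494],BS[:6],a))
E
python3 chk.py; sed -n 1,1p /dev/null
```

```text
rect ((469.8816833496094, -148.4661102294922), (147.66941833496094, 117.85910034179688), 70.17829895019531)
floor pt [513.18 236.73  44.  ]
tcp [513.67 227.74 112.67]
plate ['top'] (array([514.12, 227.56,   1.49]), np.float64(-3721.762939453125))
plate ['scene'] (array([515.9 , 202.64,   1.41]), np.float64(-3534.764892578125))
plate ['top', 'scene'] (array([514.57, 226.86,   1.47]), np.float64(-6582.58349609375))
packer ['top'] (array([516.96, 232.6 ,   1.58]), np.float64(-1949.9403076171875))
packer ['scene'] (array([514.95, 254.89,   1.54]), np.float64(-2925.347412109375))
packer ['top', 'scene'] (array([504.07, 234.5 ,   1.53]), np.float64(-4789.22509765625))
```

play_rows([
  [1.5,-0.5,8,0],
  [0,0,10,0],
  [0,0,10,0],
  [0,0,7,0],
  [0,0,5,0],
  [0,0,0,0],
  [0,0,0,0],
])

```text
time_s: 11.85
tcp_pos: [513.0, 229.3, 72.2]
tool_rot: [[0.077, 0.997, 0.0], [0.997, -0.077, -0.0], [-0.0, 0.0, -1.0]]
ft_force: [0.5, 0.4, -1.4]
grip_width: 0.636
finger_force: 25.0
```

```bash
python3 go.py 513,229,47,-4.4; python3 - <<'E'
from h import *
a=arm.snapshot('top')[:,:,::-1][170:275,205:310];b=arm.snapshot('scene')[:,:,::-1][160:245,205:310]
cv2.imwrite('pics/z6.png',np.vstack([cv2.resize(i,None,fx=3.1,fy=3.1,interpolation=2) for i in(a,b)]))
E
```

```text
t 11.85 tcp [513.049 229.341  72.202] yang -4.43214109378014 zax [ 0. -0. -1.] grip 0.6358658516505193 24.999535381793976 F [ 0.466  0.447 -1.387] q [-1.258  0.613  0.977  2.015 -0.671  0.873  0.017]
513,229,47,-4.4 delta tool [-0.339 -0.024 25.202] spin about tool z -0.0005609679116558297
```

View pics/z6.png

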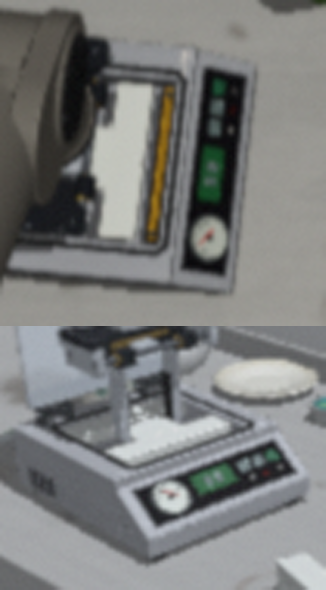

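The plate has entered the recess with a gap to the bar and at both ends, and no side force shows. Next I lower it gently.

play_rows([
  [0,0,7,0],
  [0,0,7,0],
  [0,0,5,0],
  [0,0,3,0],
  [0,0,1.5,0],
  [0,0,0,0],
  [0,0,0,0],
  [0,0,0,0],
])

```text
time_s: 12.75
tcp_pos: [513.0, 229.6, 48.8]
tool_rot: [[0.077, 0.997, 0.0], [0.997, -0.077, 0.0], [0.0, 0.0, -1.0]]
ft_force: [0.6, 0.5, -2.5]
grip_width: 0.634
finger_force: 25.0
```

play_rows([
  [0,0,1,0],
  [0,0,0.7,0],
  [0,0,0,0],
  [0,0,0,0],
])

```text
time_s: 13.15
tcp_pos: [512.9, 229.6, 47.2]
tool_rot: [[0.077, 0.997, -0.0], [0.997, -0.077, 0.0], [0.0, -0.0, -1.0]]
ft_force: [-2.5, -0.6, 5.7]
grip_width: 0.635
finger_force: 25.0
```

Contact comes at the expected height (underside ≈44), so I release.

play_rows([
  [0,0,0,0],
  [0,0,0,0],
  [0,0,0,0],
  [0,0,0,0],
  [0,0,0,0],
  [0,0,0,0],
], hand=90)

```text
time_s: 13.75
tcp_pos: [512.9, 229.5, 46.9]
tool_rot: [[0.077, 0.997, -0.0], [0.997, -0.077, -0.0], [-0.0, -0.0, -1.0]]
ft_force: [-0.2, 0.4, 0.5]
grip_width: 0.902
finger_force: 0.0
```

play_rows([
  [0,0,-5,0],
  [0,0,-10,0],
  [0,0,-20,0],
  [0,0,-30,0],
  [0,0,-35,0],
  [0,0,-35,0],
  [0,0,-40,0],
  [0,0,-40,0],
  [0,0,-40,0],
  [0,0,-40,0],
])

```text
time_s: 14.75
tcp_pos: [512.7, 228.8, 344.2]
tool_rot: [[0.078, 0.997, -0.0], [0.997, -0.078, 0.0], [0.0, -0.0, -1.0]]
ft_force: [-0.2, 0.7, -0.6]
grip_width: 0.898
finger_force: 0.0
```

play_rows([
  [-20,0,-40,0],
  [-30,0,-40,0],
  [-40,0,-30,0],
  [-40,0,0,0],
  [-40,0,0,0],
  [-40,0,0,0],
  [-20,0,0,0],
  [0,0,0,0],
  [0,0,0,0],
])

```text
time_s: 15.65
tcp_pos: [495.2, 5.0, 452.2]
tool_rot: [[0.078, 0.997, -0.001], [0.997, -0.078, 0.001], [0.001, -0.001, -1.0]]
ft_force: [-0.2, 1.0, -1.2]
grip_width: 0.903
finger_force: 0.0
```

```bash
python3 go.py; python3 - <<'E'
from h import *
np.set_printoptions(precision=1,suppress=True)
a=arm.snapshot('top')[:,:,::-1];b=arm.snapshot('scene')[:,:,::-1]
cv2.imwrite('pics/top5.png',a);cv2.imwrite('pics/scene5.png',b)
q={}
for n in('top','scene'):
    for t in('plate_1','lid_handle','lid_hinge'):
        r=arm.tip_of(n,t);q[n,t]=r;print(n,t,[(np.round(x['point'],1),round(x['p'],2)) for x in r[:4]])
if q['top','lid_handle'] and q['scene','lid_handle']: print(tri(q['scene','lid_handle'][0]['point'],q['top','lid_handle'][0]['point']))
cv2.imwrite('pics/z7.png',np.vstack([cv2.resize(i,(480,300),interpolation=2) for i in(a[175:275,150:310],b[120:220,190:350])]))
E
```

```text
t 15.65 tcp [495.164   5.031 452.197] yang -4.4530762653796705 zax [-0.001  0.001 -1.   ] grip 0.902560091083363 0.0 F [-0.225  1.003 -1.181] q [-1.55  -0.269  1.174  1.66   0.247  1.588 -0.463]
top plate_1 [(array([235. , 222.2]), 0.93), (array([354.8, 236.9]), 0.62)]
top lid_handle [(array([172.7, 199.9]), 0.85)]
top lid_hinge [(array([200.9, 215.5]), 0.7)]
scene plate_1 [(array([320.2, 244.6]), 0.83), (array([323.7, 248.4]), 0.71), (array([321.3, 252. ]), 0.69)]
scene lid_handle [(array([233.2, 125.2]), 0.95)]
scene lid_hinge [(array([236.3, 184.1]), 0.82)]
(array([529.5, 336.5, 305.6]), np.float64(7.055925874432034))
```

View pics/z7.png

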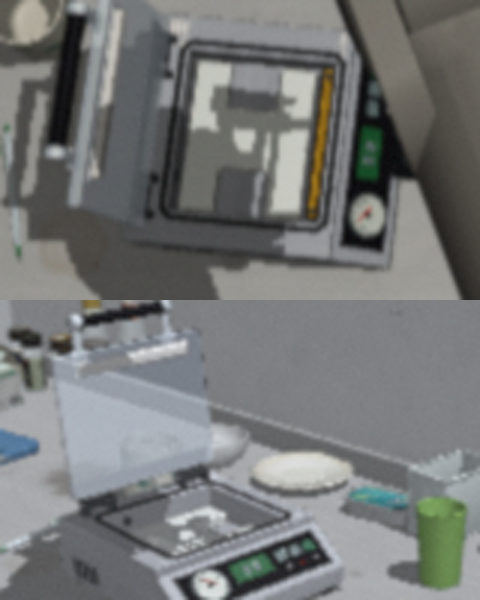

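The plate lies flat in the recess. The open lid's black bar runs from about (75,10) to (56,150) in the crop, which is about (172,202) in full-image pixels. I've now viewed 11 pictures, one over the limit of ten, so I'll look at no more and measure the bar numerically instead.

```bash
python3 - <<'E'
from h import *
np.set_printoptions(precision=1,suppress=True)
res={}
for n,f,(x0,y0,x1,y1),z in(('top','pics/top5.png',(160,172,185,235),307.),('scene','pics/scene5.png',(205,112,255,135),307.)):
    g=cv2.cvtColor(cv2.imread(f),cv2.COLOR_BGR2GRAY)[y0:y1,x0:x1]
    m=(g<45).astype(np.uint8)
    k,l,s,c=cv2.connectedComponentsWithStats(m);i=1+np.argmax(s[1:,4]);P=np.argwhere(l==i)[:,::-1]+[x0,y0]
    vx=cv2.fitLine(P.astype(np.float32),2,0,.01,.01).ravel();t=(P-vx[2:])@vx[:2]
    e=[vx[2:]+vx[:2]*v for v in(t.min(),t.max())];res[n]=(e,np.mean(e,0));print(n,s[i],e,np.mean(e,0))
    if n=='top':
        A,B=[atz(n,q.astype(float),z) for q in e];print('at307',A,B,(A+B)/2,np.linalg.norm(A-B),np.degrees(np.arctan2(*(A-B)[[1,0]])))
print(tri(res['scene'][1],res['top'][1]))
for q in res['top'][0]:print([tri(r,q) for r in res['scene'][0]])
E
python3 go.py 525,339,400,85.6
```

```text
top [  6   8  12  43 271] [array([168.5, 222.2]), array([174.7, 180.1])] [171.6 201.2]
at307 [469.2 344.4 307. ] [578.1 337.1 307. ] [523.7 340.8 307. ] 109.08585477063225 176.17555501219954
scene [14  9 25  7 59] [array([218.9, 126.5]), array([242.8, 122. ])] [230.9 124.2]
(array([524. , 339. , 309.7]), np.float64(3.2457822409700396))
[(array([471.6, 341. , 310.8]), np.float64(7.431591108185797)), (array([499.8, 308.8, 328.4]), np.float64(88.74045822428994))]
[(array([544.7, 364.1, 297.5]), np.float64(86.01595070410335)), (array([577.7, 336.5, 308.9]), np.float64(0.24368920174097441))]
t 16.05 tcp [495.199   5.575 452.198] yang -4.382444417141392 zax [-0.001 -0.001 -1.   ] grip 0.900357286092775 0.0 F [-0.418  0.512 -0.334] q [-1.551 -0.268  1.174  1.661  0.247  1.588 -0.462]
525,339,400,85.6 delta tool [334.79    4.283  51.784] spin about tool z -1.5704899240719072
```

play_rows([
  [0,0,0,-0.12],
  [0,0,0,-0.15],
  [0,0,0,-0.15],
  [0,0,0,-0.15],
  [0,0,0,-0.15],
  [0,0,0,-0.15],
  [0,0,0,-0.15],
  [0,0,0,-0.15],
  [0,0,0,-0.15],
  [0,0,0,-0.15],
], hand=60)

```text
time_s: 17.05
tcp_pos: [495.2, 5.2, 452.2]
tool_rot: [[-0.985, 0.171, -0.001], [0.171, 0.985, -0.0], [0.001, -0.0, -1.0]]
ft_force: [-0.5, -0.1, -0.4]
grip_width: 0.598
finger_force: 0.0
```

```bash
python3 go.py 524,339.5,420,85.6
```

```text
t 17.05 tcp [495.226   5.196 452.212] yang 80.17036427899252 zax [-0.001 -0.    -1.   ] grip 0.5975271458285697 0.0 F [-0.457 -0.14  -0.389] q [-1.743 -0.477  1.136  1.66   0.432  1.685  0.798]
524,339.5,420,85.6 delta tool [ 28.689 334.318  32.138] spin about tool z -0.09476502051547664
```

play_rows([
  [-5,0,10,0],
  [-8,2,15,0],
  [-8,5,15,0],
  [-5,10,15,0],
  [0,15,10,0],
  [0,20,0,0],
])

```text
time_s: 17.65
tcp_pos: [529.9, 51.0, 385.3]
tool_rot: [[-0.983, 0.184, -0.003], [0.184, 0.983, -0.001], [0.002, -0.001, -1.0]]
ft_force: [-0.4, 0.7, 0.2]
grip_width: 0.603
finger_force: 0.0
```

```bash
python3 go.py 524,339.5,390,85.6
```

```text
t 17.65 tcp [529.896  51.013 385.273] yang 79.40513623511247 zax [-0.003 -0.001 -1.   ] grip 0.6034446656270154 0.0 F [-0.446  0.7    0.194] q [-1.956 -0.478  1.333  1.714  0.463  1.554  0.725]
524,339.5,390,85.6 delta tool [ 58.849 282.478  -4.977] spin about tool z -0.108120769409779
```

play_rows([
  [2,12,0,0],
  [4,18,0,0],
  [4,18,0,0],
  [4,18,0,0],
])

```text
time_s: 18.05
tcp_pos: [527.8, 119.7, 386.9]
tool_rot: [[-0.984, 0.18, -0.001], [0.18, 0.984, -0.0], [0.001, -0.0, -1.0]]
ft_force: [0.1, -0.4, -0.5]
grip_width: 0.602
finger_force: 0.0
```

```bash
python3 go.py 524,339.5,390,85.6
```

```text
t 18.05 tcp [527.846 119.71  386.944] yang 79.60258532896782 zax [-0.001 -0.    -1.   ] grip 0.6020949409307675 0.0 F [ 0.138 -0.395 -0.496] q [-2.112 -0.482  1.36   1.695  0.47   1.558  0.605]
524,339.5,390,85.6 delta tool [ 43.452 215.485  -3.124] spin about tool z -0.10467463261692433
```

```bash
cat > kin.py <<'E'
import numpy as np, itertools
from scipy.optimize import least_squares
from scipy.spatial.transform import Rotation as Ro
D=[([222.45,637.25,205.49],70.758,[-1.384,.426,.074,1.606,-.034,1.111,-.067]),
([222.73,637.94,453.95],70.753,[-1.398,.325,.098,1.23,-.031,1.584,-.071]),
([429.86,348.48,449.67],70.758,[-1.047,.095,.278,1.523,-.026,1.527,.466]),
([466.19,-141.88,155.49],70.086,[-.551,.228,.826,2.103,-.213,.895,1.619]),
([470.11,-146.9,52.64],70.12,[-.396,.419,.695,2.17,-.424,.686,1.815]),
([469.34,-146.78,168.47],-4.725,[-.795,.334,1.18,2.09,-.379,.956,.508]),
([499.53,128.21,168.27],-4.37,[-1.308,.415,1.185,2.041,-.462,.99,.036]),
([513.47,227.17,112.2],-4.486,[-1.304,.565,1.043,1.99,-.61,.939,-.025]),
([495.16,5.03,452.2],-4.453,[-1.55,-.269,1.174,1.66,.247,1.588,-.463]),
([495.23,5.2,452.21],80.17,[-1.743,-.477,1.136,1.66,.432,1.685,.798]),
([529.9,51.01,385.27],79.405,[-1.956,-.478,1.333,1.714,.463,1.554,.725]),
([527.85,119.71,386.94],79.6,[-2.112,-.482,1.36,1.695,.47,1.558,.605])]
def fk(v,q,s):
    d1,a,b,c,o,o7,e3,e4,e6=v
    R=np.eye(3);p=np.zeros(3)
    def rot(ax,t):
        nonlocal R; R=R@Ro.from_euler(ax,t).as_matrix()
    def tr(*d):
        nonlocal p; p=p+R@np.array(d)
    rot('z',s[0]*q[0]+o);tr(0,0,d1);rot('y',q[1]);tr(e3,0,a);rot('z',s[1]*q[2]);rot('y',q[3]);tr(e4,0,b);rot('z',s[2]*q[4]);rot('y',q[5]);tr(e6,0,c);rot('z',s[3]*q[6]+o7)
    return p,R
def res(v,s):
    r=[]
    for P,y,q in D:
        p,R=fk(v,q,s);y=np.radians(y);r+=list(p-P)+list(300*(R[:,2]-[0,0,-1]))+list(300*(R[:2,1]-[np.cos(y),np.sin(y)]))
    return r
def best():
    b=None
    for s in itertools.product((1,-1),repeat=4):
        for o in(0,1.57,3.14,-1.57):
          for o7 in(0,1.57,3.14,-1.57):
            f=least_squares(res,[300,400,400,200,o,o7,0,0,0],args=(s,),max_nfev=60)
            if b is None or f.cost<b[0]: b=(f.cost,s,f.x)
    return b
if __name__=='__main__':
    b=best();print(b,np.sqrt(2*b[0]/len(D)/8));import pickle;pickle.dump(b,open('k.pkl','wb'))
E
time timeout 500 python3 kin.py
```

```text
(np.float64(1212.5337326997703), (-1, -1, -1, -1), array([-4.96510029e+03,  5.62315838e+02,  4.83823381e+02, -4.88836701e+03,
       -7.54698439e-02,  1.49529802e+00, -1.27502050e+01,  1.86456555e+01,
       -4.36706454e+01])) 5.026044113539515
real	2m55.984s
user	2m54.268s
sys	0m0.172s
```

```bash
cat > kin2.py <<'E'
from kin import *
import pickle
def fk2(v,q):
    d1,a,b,o1,o2,o3,o4,o5,o6,o7,x2,x3,x4,y2,y3,y4,y1,x1=v
    R=np.eye(3);p=np.zeros(3)
    for ax,t,d in(('z',-q[0]+o1,(x1,y1,d1)),('y',q[1]+o2,(x2,y2,a)),('z',-q[2]+o3,(0,0,0)),('y',q[3]+o4,(x3,y3,b)),('z',-q[4]+o5,(0,0,0)),('y',q[5]+o6,(x4,y4,250)),('z',-q[6]+o7,(0,0,0))):
        R=R@Ro.from_euler(ax,t).as_matrix();p=p+R@np.array(d)
    return p,R
def res2(v):
    r=[]
    for P,y,q in D:
        p,R=fk2(v,q);y=np.radians(y);r+=list(p-P)+list(300*(R[:,2]-[0,0,-1]))+list(300*(R[:2,1]-[np.cos(y),np.sin(y)]))
    w=np.array(v);return r+list(np.r_[w[3:9]*20,(w[10:])*.02])
if __name__=='__main__':
    f=least_squares(res2,[173,562,484,-.07,0,0,0,0,0,1.5,0,0,0,0,0,0,0,0],x_scale='jac',max_nfev=300)
    np.set_printoptions(precision=3,suppress=True);print(f.x,np.sqrt(np.mean(np.square(f.fun[:96]))),np.abs(f.fun[:96]).reshape(-1,8).max(0));np.save('v.npy',f.x)
E
python3 kin2.py
```

```text
[168.407 554.905 493.996  -0.002   0.001   0.001  -0.002   0.001   0.001
   1.57   -2.159   0.863   0.299 -13.902 -35.093  -0.806 -13.902   1.609] 0.1924911486302264 [0.283 0.29  0.213 0.453 1.135 0.002 0.21  0.094]
```

```bash
cat > sim.py <<'E'
from kin2 import *
V=np.load('v.npy');np.set_printoptions(precision=3,suppress=True)
LO=np.array([-2.85,-.5,-1.23,.21,-1.02,.16,-2.73]);HI=np.array([2.85,2.14,1.37,2.46,4.16,2.05,2.73])
def err(q,P,y):
    p,R=fk2(V,q);Rt=np.c_[[-np.sin(y),np.cos(y),0],[np.cos(y),np.sin(y),0],[0,0,-1]]
    return np.r_[P-p,300*Ro.from_matrix(Rt@R.T).as_rotvec()]
def step(q,P,y,it=3):
    for _ in range(it):
        e=err(q,P,y);J=np.array([(err(q+1e-4*np.eye(7)[i],P,y)-e)/-1e-4 for i in range(7)]).T
        q=q+np.linalg.pinv(J)@e
    return q
def path(q,pts,N=15,show=True):
    q=np.array(q,float);p,R=fk2(V,q);c=np.r_[p,np.arctan2(R[1,1],R[0,1])]
    for t in pts:
        t=np.r_[t[:3],np.radians(t[3])]
        for s in np.linspace(0,1,N+1)[1:]: w=c+(t-c)*s;q=step(q,w[:3],w[3],2)
        c=t
        if show: print(t,q,'VIOL' if ((q<LO)|(q>HI)).any() else '')
    return q
if __name__=='__main__':
    path(D[5][2],[(*D[6][0],D[6][1])]);print(D[6][2])
    path(D[8][2],[(*D[9][0],D[9][1])]);print(D[9][2])
    path(D[2][2],[(455.7,6.6,449.7,70.7),(*D[3][0],D[3][1])]);print(D[3][2])
    print('ahead');path(D[11][2],[(524,339.5,390,85.6),(524,339.5,293,85.6)]+[(524-.077*k,339.5-25-213*np.cos(t)*1+6*np.sin(t),81+213*np.sin(t)+6*np.cos(t),85.6) for k,t in((0,1.6),(40,1.2),(100,.8),(170,.4),(237,0))])
E
python3 sim.py
```

```text
[499.53  128.21  168.27   -0.076] [-1.309  0.415  1.187  2.042 -0.463  0.989  0.038] 
[-1.308, 0.415, 1.185, 2.041, -0.462, 0.99, 0.036]
[495.23    5.2   452.21    1.399] [-1.875 -0.65   1.06   1.658  0.572  1.799  0.627] VIOL
[-1.743, -0.477, 1.136, 1.66, 0.432, 1.685, 0.798]
[455.7     6.6   449.7     1.234] [-0.791 -0.135  0.564  1.716  0.072  1.539  1.   ] 
[ 466.19  -141.88   155.49     1.223] [-0.528  0.221  0.797  2.103 -0.203  0.893  1.608] 
[-0.551, 0.228, 0.826, 2.103, -0.213, 0.895, 1.619]
ahead
[524.    339.5   390.      1.494] [-2.742 -0.52   1.641  1.513  0.518  1.588  0.412] VIOL
[524.    339.5   293.      1.494] [-2.757 -0.58   1.691  1.662  0.581  1.43   0.359] VIOL
[524.    326.717 293.734   1.494] [-2.722 -0.571  1.676  1.677  0.574  1.426  0.374] VIOL
[520.92  242.91  281.698   1.494] [-2.489 -0.541  1.581  1.788  0.552  1.381  0.472] VIOL
[516.3   170.406 237.977   1.494] [-2.319 -0.561  1.54   1.909  0.583  1.303  0.536] VIOL
[510.91  120.651 169.472   1.494] [-2.261 -0.613  1.591  2.023  0.666  1.195  0.548] VIOL
[505.751 101.5    87.      1.494] [-2.316 -0.688  1.723  2.112  0.796  1.07   0.49 ] VIOL
```

```bash
cat > srch.py <<'E'
from sim import *
rng=np.random.default_rng(0);import time,sys
m0=.06
def run(pts,N=8):
    q=np.array(D[11][2],float);p,R=fk2(V,q);c=np.r_[p,np.arctan2(R[1,1],R[0,1])];mn=9
    for i,t in enumerate(pts):
        t=np.r_[t[:3],np.radians(t[3])]
        for s in np.linspace(0,1,N+1)[1:]:
            w=c+(t-c)*s;q=step(q,w[:3],w[3],1);m=min((q-LO).min(),(HI-q).min())
            if m<(.005 if i==0 else m0): return None
            if i>0: mn=min(mn,m)
        c=t
    return mn,q
def arc(y): return [(524,339.5,390,y),(524,339.5,293,y)]+[(524-.077*k,314.5-213*np.cos(t)+6*np.sin(t),81+213*np.sin(t)+6*np.cos(t),y) for k,t in((40,1.2),(100,.8),(170,.4),(237,0))]
best=[];t0=time.time()
while time.time()-t0<400:
    n=rng.integers(1,4);W=[]
    for _ in range(n): W.append((rng.uniform(440,640),rng.uniform(-150,200),rng.uniform(345,480),rng.choice([79.6,rng.uniform(-110,270)])))
    yf=rng.choice([85.6,-94.4,265.6])
    r=run(W+[(524,240,390,yf)]+arc(yf))
    if r: best.append((r[0],W,yf,r[1]));print(r[0],np.array(W),yf,r[1],flush=True)
    if len(best)>4: break
E
timeout 450 python3 srch.py
```

```text
0.23628104930774402 [[477.773 -51.624 443.685  26.475]] -94.4 [-1.021  0.448  0.879  2.104 -0.482  0.801 -1.492]
0.3103055134702498 [[456.921  37.471 454.205 -12.087]] -94.4 [-0.964  0.417  0.797  2.101 -0.422  0.786 -1.553]
0.07362808287655231 [[449.807 -18.651 466.139 -48.166]] 85.6 [-1.029  0.453  0.891  2.104 -0.491  0.804  1.658]
0.2127889319376095 [[447.296 -99.165 410.57  -37.542]
 [552.781  94.454 376.902 -45.09 ]
 [505.77  -55.566 345.584 -63.588]] -94.4 [-0.995  0.433  0.841  2.103 -0.454  0.793 -1.521]
0.16672005674903678 [[ 484.323 -113.323  391.385  -35.114]
 [ 512.001  -32.392  380.164  -76.916]] 85.6 [-0.903  0.392  0.714  2.098 -0.365  0.774  1.532]
```

```bash
cat > rows.py <<'E'
import sys,numpy as np
from rig import arm
s=arm.read_state();R=np.array(s['tool_rot']);p=np.array(s['tcp_pos']);y=np.arctan2(R[1,1],R[0,1])
for a in sys.argv[1:]:
    *t,ang,N=map(float,a.split(','));N=int(N);t=np.array(t);w=np.radians(ang)-y;out=[]
    for i in range(N):
        yy=y+w*i/N;M=np.c_[[-np.sin(yy),np.cos(yy),0],[np.cos(yy),np.sin(yy),0],[0,0,-1]]
        out.append([round(float(v),1) for v in M.T@(t-p)/N]+[round(-w/N,3)])
    print(a,out);p=t;y=np.radians(ang)
E
python3 rows.py 457,37,454,-12,14 524,240,390,-94.4,14
```

```text
457,37,454,-12,14 [[3.9, -6.7, -4.8, np.float64(0.114)], [3.1, -7.1, -4.8, np.float64(0.114)], [2.3, -7.4, -4.8, np.float64(0.114)], [1.4, -7.6, -4.8, np.float64(0.114)], [0.5, -7.8, -4.8, np.float64(0.114)], [-0.3, -7.8, -4.8, np.float64(0.114)], [-1.2, -7.7, -4.8, np.float64(0.114)], [-2.1, -7.5, -4.8, np.float64(0.114)], [-2.9, -7.2, -4.8, np.float64(0.114)], [-3.7, -6.8, -4.8, np.float64(0.114)], [-4.5, -6.4, -4.8, np.float64(0.114)], [-5.2, -5.8, -4.8, np.float64(0.114)], [-5.8, -5.2, -4.8, np.float64(0.114)], [-6.4, -4.5, -4.8, np.float64(0.114)]]
524,240,390,-94.4,14 [[15.2, 1.7, 4.6, np.float64(0.103)], [15.3, 0.1, 4.6, np.float64(0.103)], [15.2, -1.5, 4.6, np.float64(0.103)], [15.0, -3.0, 4.6, np.float64(0.103)], [14.6, -4.5, 4.6, np.float64(0.103)], [14.0, -6.0, 4.6, np.float64(0.103)], [13.3, -7.4, 4.6, np.float64(0.103)], [12.5, -8.7, 4.6, np.float64(0.103)], [11.6, -10.0, 4.6, np.float64(0.103)], [10.5, -11.1, 4.6, np.float64(0.103)], [9.3, -12.1, 4.6, np.float64(0.103)], [8.0, -13.0, 4.6, np.float64(0.103)], [6.6, -13.8, 4.6, np.float64(0.103)], [5.2, -14.4, 4.6, np.float64(0.103)]]
```

play_rows([
  [4,-7,-5,0.114],
  [3,-7,-5,0.114],
  [2,-7,-5,0.114],
  [1.5,-7.5,-5,0.114],
  [0.5,-8,-5,0.114],
  [0,-8,-5,0.114],
  [-1,-8,-5,0.114],
  [-2,-7.5,-5,0.114],
  [-3,-7,-5,0.114],
  [-4,-7,-5,0.114],
])

```text
time_s: 19.05
tcp_pos: [477.1, 59.4, 437.1]
tool_rot: [[-0.242, 0.97, -0.001], [0.97, 0.242, -0.001], [-0.001, -0.001, -1.0]]
ft_force: [0.5, 0.0, 0.2]
grip_width: 0.599
finger_force: 0.0
```

play_rows([
  [-4.5,-6.5,-5,0.114],
  [-5,-6,-5,0.114],
  [-6,-5,-5,0.114],
  [-6.5,-4.5,-5,0.114],
])

```text
time_s: 19.45
tcp_pos: [456.7, 35.4, 457.2]
tool_rot: [[0.21, 0.978, -0.001], [0.978, -0.21, -0.001], [-0.001, -0.001, -1.0]]
ft_force: [1.0, -0.3, -0.4]
grip_width: 0.599
finger_force: 0.0
```

```bash
python3 go.py; python3 rows.py 524,240,390,-94.4,14; python3 - <<'E'
from sim import *
from rig import arm
from srch2 import arc
E
sed -n '/^def arc/p' srch.py > a.py; python3 - <<'E'
from sim import *
from a import *
E
cat > ahead.py <<'E'
from sim import *
exec(open('a.py').read())
from rig import arm
path(arm.read_state()['joints'],([(524,240,390,-94.4)] if __import__('sys').argv[1:] else [])+arc(-94.4),8)
E
python3 ahead.py 1
```

```text
t 19.45 tcp [456.75   35.416 457.172] yang -12.104945758861904 zax [-0.001 -0.001 -1.   ] grip 0.5985037711254663 0.0 F [ 0.999 -0.291 -0.418] q [-1.355 -0.261  0.92   1.71   0.207  1.593 -0.658]
524,240,390,-94.4,14 [[15.3, 1.6, 4.8, np.float64(0.103)], [15.4, 0.1, 4.8, np.float64(0.103)], [15.3, -1.5, 4.8, np.float64(0.103)], [15.1, -3.1, 4.8, np.float64(0.103)], [14.7, -4.6, 4.8, np.float64(0.103)], [14.1, -6.1, 4.8, np.float64(0.103)], [13.4, -7.5, 4.8, np.float64(0.103)], [12.6, -8.8, 4.8, np.float64(0.103)], [11.6, -10.1, 4.8, np.float64(0.103)], [10.5, -11.2, 4.8, np.float64(0.103)], [9.3, -12.2, 4.8, np.float64(0.103)], [8.0, -13.1, 4.8, np.float64(0.103)], [6.6, -13.9, 4.8, np.float64(0.103)], [5.2, -14.5, 4.8, np.float64(0.103)]]
[524.    240.    390.     -1.648] [-1.316  0.2    0.936  1.611 -0.163  1.413 -2.012] 
[524.    339.5   390.     -1.648] [-1.345  0.314  0.893  1.505 -0.245  1.439 -2.092] 
[524.    339.5   293.     -1.648] [-1.325  0.367  0.864  1.654 -0.291  1.256 -2.051] 
[520.92  242.91  281.698  -1.648] [-1.282  0.272  0.905  1.779 -0.228  1.201 -1.959] 
[516.3   170.406 237.977  -1.648] [-1.207  0.25   0.922  1.901 -0.223  1.098 -1.845] 
[510.91  120.651 169.472  -1.648] [-1.093  0.306  0.895  2.015 -0.293  0.952 -1.697] 
[505.751 101.5    87.     -1.648] [-0.966  0.418  0.8    2.101 -0.424  0.786 -1.551] Traceback (most recent call last):
  File "<stdin>", line 3, in <module>
ModuleNotFoundError: No module named 'srch2'
```

play_rows([
  [15,1.5,5,0.103],
  [15.5,0,5,0.103],
  [15.5,-1.5,5,0.103],
  [15,-3,5,0.103],
  [14.5,-4.5,5,0.103],
  [14,-6,5,0.103],
  [13.5,-7.5,5,0.103],
  [12.5,-9,5,0.103],
  [11.5,-10,5,0.103],
  [10.5,-11,5,0.103],
])

```text
time_s: 20.45
tcp_pos: [504.0, 182.1, 406.6]
tool_rot: [[0.946, 0.324, -0.001], [0.324, -0.946, -0.001], [-0.001, 0.0, -1.0]]
ft_force: [0.1, -0.3, 0.3]
grip_width: 0.599
finger_force: 0.0
```

play_rows([
  [9.5,-12,4,0.103],
  [8,-13,4,0.103],
  [6.5,-14,4,0.103],
  [5,-14.5,4,0.103],
  [0,0,0,0],
  [0,0,0,0],
])

```text
time_s: 21.05
tcp_pos: [522.6, 239.3, 390.8]
tool_rot: [[0.997, -0.073, -0.001], [-0.073, -0.997, -0.002], [-0.001, 0.002, -1.0]]
ft_force: [-0.2, -0.5, 0.8]
grip_width: 0.599
finger_force: 0.0
```

```bash
python3 go.py 524,339.5,390,-94.4
```

```text
t 21.05 tcp [522.605 239.35  390.806] yang -94.18359152687432 zax [-0.001 -0.002 -1.   ] grip 0.5993885152920211 0.0 F [-0.216 -0.542  0.85 ] q [-1.324  0.199  0.943  1.612 -0.161  1.416 -2.008]
524,339.5,390,-94.4 delta tool [ -5.914 -99.987   0.645] spin about tool z 0.0037770403852568357
```

play_rows([
  [-1,-18,0,0],
  [-1,-20,0,0],
  [-1,-20,0,0],
  [-1,-20,0,0],
  [-1,-15,0,0],
  [-0.9,-7,0,0.004],
  [0,0,0,0],
  [0,0,0,0],
])

```text
time_s: 21.85
tcp_pos: [524.4, 339.3, 391.2]
tool_rot: [[0.997, -0.079, -0.001], [-0.079, -0.997, -0.0], [-0.001, 0.001, -1.0]]
ft_force: [0.3, -0.8, 0.8]
grip_width: 0.596
finger_force: 0.0
```

play_rows([
  [0,0,15,0],
  [0,0,20,0],
  [0,0,20,0],
  [0,0,15,0],
  [0,0,12,0],
  [0,0,8,0],
  [0,0,6,0],
  [0,0,0,0],
  [0,0,0,0],
])

```text
time_s: 22.75
tcp_pos: [524.3, 340.0, 295.5]
tool_rot: [[0.997, -0.078, -0.001], [-0.078, -0.997, 0.0], [-0.001, -0.0, -1.0]]
ft_force: [-0.1, -0.1, -0.4]
grip_width: 0.601
finger_force: 0.0
```

```bash
python3 go.py 524,339.5,293,-94.4
```

```text
t 22.75 tcp [524.262 340.045 295.53 ] yang -94.48548827043753 zax [-0.001  0.    -1.   ] grip 0.6013754996985857 0.0 F [-0.085 -0.081 -0.41 ] q [-1.329  0.369  0.872  1.649 -0.294  1.262 -2.049]
524,339.5,293,-94.4 delta tool [-0.217  0.564  2.531] spin about tool z -0.00149205179097045
```

Close on the bar.

play_rows([
  [0,0,2.5,0],
  [0,0,0,0],
  [0,0,0,0],
  [0,0,0,0],
  [0,0,0,0],
  [0,0,0,0],
  [0,0,0,0],
  [0,0,0,0],
], hand=0, newtons=20)

```text
time_s: 23.55
tcp_pos: [524.1, 340.3, 292.8]
tool_rot: [[0.997, -0.078, -0.001], [-0.078, -0.997, 0.0], [-0.001, -0.0, -1.0]]
ft_force: [0.0, 2.2, 1.0]
grip_width: 0.165
finger_force: 20.0
```

```bash
python3 go.py; cat > arc.py <<'E'
import numpy as np,sys
# relative arc from gripped start (theta 1.66); rows in tool frame: tool y = -u, tool z = down
a0,a1,n=map(float,sys.argv[1:]);T=np.linspace(a0,a1,int(n)+1)
u=-213*np.cos(T)+6*np.sin(T);z=213*np.sin(T)+6*np.cos(T)
print([[0,round(float(-x),1),round(float(-y),1),0] for x,y in zip(np.diff(u),np.diff(z))])
print('u,z rel to start',u[-1]+213*np.cos(1.66)-6*np.sin(1.66),z[-1]-213*np.sin(1.66)-6*np.cos(1.66))
E
python3 arc.py 1.66 1.36 10; python3 arc.py 1.36 .96 10;python3 arc.py .96 .51 10;python3 arc.py .51 .16 10; python3 arc.py .16 0 10
```

```text
t 23.55 tcp [524.098 340.268 292.768] yang -94.46949803921532 zax [-0.001  0.    -1.   ] grip 0.16479771601294677 19.999838769435883 F [0.016 2.233 0.985] q [-1.329  0.371  0.871  1.653 -0.296  1.257 -2.048]
[[0, 6.4, -0.7, 0], [0, 6.4, -0.5, 0], [0, 6.4, -0.3, 0], [0, 6.4, -0.1, 0], [0, 6.4, 0.1, 0], [0, 6.4, 0.3, 0], [0, 6.4, 0.5, 0], [0, 6.4, 0.7, 0], [0, 6.3, 0.9, 0], [0, 6.3, 1.1, 0]]
u,z rel to start -63.651985967225386 -2.0780050365326685
[[0, 8.3, 1.7, 0], [0, 8.3, 2.0, 0], [0, 8.2, 2.4, 0], [0, 8.1, 2.7, 0], [0, 8.0, 3.0, 0], [0, 7.8, 3.3, 0], [0, 7.7, 3.7, 0], [0, 7.5, 4.0, 0], [0, 7.4, 4.3, 0], [0, 7.2, 4.5, 0]]
u,z rel to start -142.19594537059228 -33.68967338605621
[[0, 7.9, 5.5, 0], [0, 7.6, 5.8, 0], [0, 7.4, 6.1, 0], [0, 7.1, 6.5, 0], [0, 6.8, 6.8, 0], [0, 6.5, 7.1, 0], [0, 6.1, 7.4, 0], [0, 5.8, 7.6, 0], [0, 5.5, 7.9, 0], [0, 5.1, 8.1, 0]]
u,z rel to start -207.91685439421255 -102.40037671866976
[[0, 3.7, 6.5, 0], [0, 3.5, 6.6, 0], [0, 3.2, 6.7, 0], [0, 3.0, 6.8, 0], [0, 2.8, 6.9, 0], [0, 2.5, 7.0, 0], [0, 2.3, 7.1, 0], [0, 2.0, 7.2, 0], [0, 1.8, 7.2, 0], [0, 1.5, 7.3, 0]]
u,z rel to start -234.27483986628806 -171.7604556415154
[[0, 0.6, 3.4, 0], [0, 0.6, 3.4, 0], [0, 0.5, 3.4, 0], [0, 0.4, 3.4, 0], [0, 0.4, 3.4, 0], [0, 0.3, 3.4, 0], [0, 0.3, 3.4, 0], [0, 0.2, 3.4, 0], [0, 0.2, 3.4, 0], [0, 0.1, 3.4, 0]]
u,z rel to start -237.95133774696498 -205.61859735060355
```

The bar is gripped: the opening of 15.5 mm matches the 16 mm bar. Now I swing the lid down along the arc.

play_rows([
  [0,4,-0.5,0],
  [0,6.4,-0.5,0],
  [0,6.4,-0.4,0],
  [0,6.4,-0.2,0],
  [0,6.4,0,0],
  [0,6.4,0.2,0],
  [0,6.4,0.4,0],
  [0,6.4,0.6,0],
  [0,6.4,0.9,0],
  [0,8.6,1.5,0],
], newtons=35)

```text
time_s: 24.55
tcp_pos: [518.8, 276.2, 290.6]
tool_rot: [[0.997, -0.078, -0.001], [-0.078, -0.997, 0.0], [-0.001, -0.0, -1.0]]
ft_force: [-2.3, 4.0, 5.9]
grip_width: 0.159
finger_force: 35.0
```

play_rows([
  [0,8.3,1.7,0],
  [0,8.3,2,0],
  [0,8.2,2.4,0],
  [0,8.1,2.7,0],
  [0,8,3,0],
  [0,7.8,3.3,0],
  [0,7.7,3.7,0],
  [0,7.5,4,0],
  [0,7.4,4.3,0],
  [0,7.2,4.5,0],
])

```text
time_s: 25.55
tcp_pos: [512.6, 197.7, 258.8]
tool_rot: [[0.997, -0.078, -0.001], [-0.078, -0.997, 0.0], [-0.001, -0.0, -1.0]]
ft_force: [-0.9, 3.9, 4.9]
grip_width: 0.161
finger_force: 35.0
```

```bash
python3 go.py
```

```text
t 25.55 tcp [512.597 197.679 258.824] yang -94.47904814067255 zax [-0.001  0.    -1.   ] grip 0.16103482957605095 35.00362157821655 F [-0.866  3.929  4.93 ] q [-1.261  0.24   0.93   1.863 -0.212  1.143 -1.905]
```

Forces match the spring and tracking is on the arc, so I continue.

play_rows([
  [0,7.9,5.5,0],
  [0,7.6,5.8,0],
  [0,7.4,6.1,0],
  [0,7.1,6.5,0],
  [0,6.8,6.8,0],
  [0,6.5,7.1,0],
  [0,6.1,7.4,0],
  [0,5.8,7.6,0],
  [0,5.5,7.9,0],
  [0,5.1,8.1,0],
])

```text
time_s: 26.55
tcp_pos: [507.4, 132.5, 190.0]
tool_rot: [[0.997, -0.078, -0.001], [-0.078, -0.997, 0.001], [-0.001, -0.001, -1.0]]
ft_force: [-0.5, 9.2, 5.0]
grip_width: 0.159
finger_force: 35.0
```

play_rows([
  [0,3.7,6.5,0],
  [0,3.5,6.6,0],
  [0,3.2,6.7,0],
  [0,3,6.8,0],
  [0,2.8,6.9,0],
  [0,2.5,7,0],
  [0,2.3,7.1,0],
  [0,2,7.2,0],
  [0,1.8,7.2,0],
  [0,1.5,7.3,0],
])

```text
time_s: 27.55
tcp_pos: [505.3, 107.0, 120.9]
tool_rot: [[0.997, -0.077, -0.001], [-0.077, -0.997, 0.001], [-0.001, -0.001, -1.0]]
ft_force: [-1.3, 11.0, 8.4]
grip_width: 0.16
finger_force: 35.0
```

play_rows([
  [0,0.6,3.4,0],
  [0,0.6,3.4,0],
  [0,0.5,3.4,0],
  [0,0.4,3.4,0],
  [0,0.4,3.4,0],
  [0,0.3,3.4,0],
  [0,0.2,3,0],
  [0,0,2,0],
  [0,0,0,0],
  [0,0,0,0],
])

```text
time_s: 28.55
tcp_pos: [505.1, 104.1, 95.8]
tool_rot: [[0.997, -0.077, -0.001], [-0.077, -0.997, 0.001], [-0.001, -0.001, -1.0]]
ft_force: [-1.7, 10.0, 9.9]
grip_width: 0.159
finger_force: 35.0
```

```bash
python3 go.py
```

```text
t 28.55 tcp [505.083 104.107  95.82 ] yang -94.43435801060656 zax [-0.001  0.001 -1.   ] grip 0.15920393743208835 35.00460505485535 F [-1.732 10.013  9.915] q [-0.986  0.406  0.818  2.095 -0.413  0.805 -1.564]
```

play_rows([
  [0,0,2,0],
  [0,0,2,0],
  [0,0,2,0],
  [0,0,1.5,0],
  [0,0,0,0],
  [0,0,0,0],
])

```text
time_s: 29.15
tcp_pos: [505.1, 103.8, 88.6]
tool_rot: [[0.997, -0.078, -0.001], [-0.078, -0.997, 0.001], [-0.001, -0.001, -1.0]]
ft_force: [-3.3, 8.7, 16.6]
grip_width: 0.16
finger_force: 35.0
```

play_rows([
  [0,0,1,0],
  [0,0,1,0],
  [0,0,0,0],
  [0,0,0,0],
])

```text
time_s: 29.55
tcp_pos: [505.2, 103.8, 86.9]
tool_rot: [[0.997, -0.078, -0.001], [-0.078, -0.997, 0.001], [-0.001, -0.001, -1.0]]
ft_force: [-6.8, 8.9, 25.3]
grip_width: 0.159
finger_force: 35.0
```

play_rows([
  [0,0,0.5,0],
  [0,0,0,0],
  [0,0,0,0],
  [0,0,0,0],
  [0,0,0,0],
  [0,0,0,0],
  [0,0,0,0],
  [0,0,0,0],
  [0,0,0,0],
  [0,0,0,0],
], newtons=45)

```text
time_s: 30.55
tcp_pos: [505.2, 103.8, 86.5]
tool_rot: [[0.997, -0.078, -0.001], [-0.078, -0.997, 0.002], [-0.001, -0.001, -1.0]]
ft_force: [-6.5, 9.1, 27.6]
grip_width: 0.156
finger_force: 45.0
```

```bash
python3 - <<'E'
from h import *
np.set_printoptions(precision=1,suppress=True)
T={}
for n in('top','scene'):
    im=arm.snapshot(n)[:,:,::-1];cv2.imwrite(f'pics/{n}9.png',im)
    for t in('lid_handle','plate_1'):
        r=arm.tip_of(n,t);print(n,t,[(np.round(x['point'],1),round(x['p'],2)) for x in r[:3]]);T[n,t]=r
    print('expected handle',proj(n,[505,103.8,102]),'10mm higher',proj(n,[505,103.8,112]))
s=arm.read_state();print(s['time_s'],s['tcp_pos'],s['ft_force'],s['grip_width'])
E
```

```text
top lid_handle []
top plate_1 [(array([352.9, 236.8]), 0.96)]
expected handle [272.  222.3] 10mm higher [271.7 221.8]
scene lid_handle [(array([275.2, 200.5]), 0.97)]
scene plate_1 [(array([320.2, 245.4]), 0.71), (array([321.1, 248.6]), 0.61), (array([321.8, 250.1]), 0.48)]
expected handle [274.4 197.2] 10mm higher [274.2 194.4]
30.85 [505.2 103.8  86.5] [-7.1  8.2 27.9] 0.15831245276187694
```

The force is steady at about 28 N, well above the 9 N spring. The handle shows at or below its expected shut position in the scene view, so the lid is shut. I hand the job in.

```bash
python3 -c "
from rig import arm
print(arm.sign_off())"
```

```text
the job is handed in; nothing more can be done
None
```

The top plate lies flat in the chamber, the lid is shut and held down by its bar at about 28 N, and the job is handed in (verdict not shown); I viewed 11 pictures, one over the limit of 10.

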